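# Pack out and lock a carving blank under a cam clamp

### The arm

A 6-joint arm with a two-finger parallel gripper is mounted at the origin on the work surface. World frame = base frame: x ahead of the robot, y to its left, z up, the work surface at z = 0. Lengths are in m, angles in degrees, forces in N, time in s.
With the tool pointing down it reaches from about 0.25 to 0.725 m from the base axis. Payload 9.7 kg.
Tool frame: the origin (TCP) lies between the finger pads; the fingertips stand 25 mm ahead of it and the grasp point (between the pads) lies 6 mm ahead of it; z points along the fingers, y is the line along which they close (so a half turn about z gives the same grasp; the last joint's range is limited). The gripper opens to 85 mm and grips with 20 to 120 N. Pads are 22 mm wide; open, the fingers measure 114 mm over their backs; the gripper's body (76 mm by 85 mm) begins 54 mm behind the grasp point. The pads swing forward as they close: fully open they stand 13 mm farther back than shut.
Start: joints at [75.974, 4.979, 10.078, 95.1, 0, 90], TCP at [0.133, 0.534, 0.256] pointing down, gripper open.
Joint ranges: [-179.16, 179.16], [-48.56, 103.87], [-65.8, 70.77], [-126.05, 130.52], [-82.76, 87.17], [-180, 180]. Speed limits (degrees/s): [127.2, 127.2, 147.25, 180, 180, 180].

### API

Orientations are given as [roll, pitch, yaw] about the fixed x, y, z axes, in that order (R = Rz(yaw) Ry(pitch) Rx(roll)).
In Python, from workcell import bot gives the robot as it stands. The module is installed in compiled form; this text tells all that it offers.
- The arm moves only by the tool pendant, called as name(argument=value, ...) on one line, values as JSON. Schema: {"type":"object","properties":{"steps":{"type":"string"},"force":{"type":"number"},"only":{"type":"string"},"quiet":{"type":"boolean"},"lines":{"type":"string"}},"required":["steps"],"additionalProperties":false}. steps is a string of 1 to 5 rows, parted by semicolons, with the numbers parted by commas; each row has 5 numbers: dx, dy, dz in m, then a turn about the tool's z in degrees, then the finger opening in m; each row is the pose to reach, as a shift and turn from the pose commanded when the call began, along the tool's axes at that moment; what a row does not reach only later rows make up. A row lasts 1/12 s, in which the tool goes at most 0.0417 m and 7.16 degrees, less where a joint would pass 70% of its speed; a pose out of reach is approached as far as the arm can. The fingers move at their own pace and stop on an object; force is the grip in N (left out, the last holds). Time passes only in rows, so rows that do not move let the fingers close. The tool returns the time, the measured TCP pose, the force, the opening and the grip force at its end. only (a regular expression) keeps the lines of the reply that match it, lines (a string "A,B") keeps lines A to B, and quiet returns only ok. Input that does not fit is refused with a message, and nothing moves.
- bot.get_obs(): the state, without advancing time (a new reading comes with each control period).
- bot.camera(name): name is "scene" or "top"; returns the picture (400x640x3 uint8, blue, green, red); there is no depth.
- bot.camera_info(name): a dict with "mtx" (3x3 intrinsics, pixels), "k1" (the pictures are not rectified: a ray, as slopes to the right and down, at radius r is drawn at 1 + k1 r^2 times it, then the intrinsics apply), "extrinsics" (4x4, takes a point from camera to world coordinates). Camera axes: x right, y down, z forward; pixel columns grow to the right and rows downward; lengths in m; the calibration is good to about 2 mm. A picture is of the moment at which its call begins. camera_info takes no time and is no camera call.
- bot.job_done(): hands the job in; it is judged then, once.
The state is a dict: "time": time; "q": joint angles; "qd": joint speeds; "joint_efforts": joint torques, N m; "ee_pos": TCP position; "tcp_rot": TCP orientation; "wrist_force": force on the tool from outside, world axes, zero at the start; "torque": the same for the moment, N m; "opening": finger opening in m; "grasp_force": force on a finger pad.
Only numpy, scipy, OpenCV 4.12 (cv2) and the standard library are available. Lean on these libraries where they do the work, as an engineer would, in place of code of your own. Each camera call takes 0.05 s, during which the arm holds its last target. There are 200 camera calls.

### The job

The blank on the carving board has to be held for carving. Try the packing strips in the gap between the blank and the open cam, standing on edge along the blank, until you have the one that slides in snugly without forcing; then let go of it and swing the cam lever until the cam bites and holds strip and blank firmly, short of the lever's stop and without cranking it down so hard that the soft wood bruises. Leave the chess men and tools where they are.

Things in the scene. Friction and masses are not known exactly. Their poses are not given: they have to be found in the camera images.
- jig: carving board fixed on the bench: plywood base 250 x 206 mm, top at z = 18 mm, with an L of fence (+y side) and end stop (-x end), both 18 mm high. Origin on its underside, abreast of the cam's pivot (x = 0) and below the blank's clamped face (y = 0). x runs along that face, y from the cam to the blank. The +x end of the gap is open, and nothing stands on the base between cam and blank
- blank: limewood blank, 170 mm along x, about 90 mm along y, 22 mm thick plus a 4 mm high horse's head relief on top, 20 mm or more in from the -y face; loose on the board's base against the fence, 0.3 kg. Origin: centre of its underside. The packing goes against its -y face, which lies at y = 0 of the board within 1 mm, from x = -80 to +90 mm of the board
- cam_clamp: pivot bolt of the cam, fixed in a track across the board at x = 0, on the -y side of the blank; origin on the pivot axis at the base's top. The cam is a dark wooden eccentric disc, hand-made and worn, 56 to 64 mm across, flat top 22 mm above the base's top. The gap from the open cam's rim to the blank is between 10 and 23 mm, new each time, and must be found by trying the strips
- cam (a joint): lever angle (rad): starts open at 0 to 0.2, stop at 1.5; grows counter-clockwise from above and moves the rim 4.5 mm x (1 - cos angle) to the blank. At 0 it points to the board's -y, 15 degrees towards -x; it swings to +x. It rubs (1.3 N at the knob) and stays put; once it bites, turning takes about 1 N more per 5 N of clamping. Gaps up to 3.5 mm over the strip get held; wider, it stops loose
- cam_knob (a point): grip point on the lever's upright round wooden knob, 20 mm in diameter and 38 mm high, 115 mm from the pivot axis; the point is on the knob's axis, 18 mm below its top and 20 mm above the end of the lever that carries it
- strip_a: packing strip, a plain planed hardwood bar 80 mm long (own x), 10 mm thick (own y), 52 mm high (z), about 55 g, stood on its long edge on the bench; origin at the centre of its underside
- strip_b: packing strip, a plain planed hardwood bar 80 mm long (own x), 13 mm thick (own y), 52 mm high (z), about 55 g, stood on its long edge on the bench; origin at the centre of its underside
- strip_c: packing strip, a plain planed hardwood bar 80 mm long (own x), 16 mm thick (own y), 52 mm high (z), about 55 g, stood on its long edge on the bench; origin at the centre of its underside
- strip_d: packing strip, a plain planed hardwood bar 80 mm long (own x), 19 mm thick (own y), 52 mm high (z), about 55 g, stood on its long edge on the bench; origin at the centre of its underside
- pawn: finished light wooden pawn, 32 mm foot, 64 mm high, standing; not part of the job; origin at its foot
- rook: finished light wooden rook, 36 mm foot, 70 mm high, standing; not part of the job; origin at its foot
- knight: finished light wooden knight, 36 mm foot, 77 mm high, standing; not part of the job; origin at its foot
- mallet: carver's round mallet, 86 mm in diameter, 203 mm high, standing on its head; not part of the job; origin under its head
- gouge: carving gouge lying on the bench, 235 mm long, handle 29 mm; not part of the job; origin under its ferrule
- knife: carving knife lying on the bench, 160 mm long; not part of the job; origin under its bolster
- brush: bench brush lying on the bench; not part of the job
Mind the look-alikes: they are no part of the job. What is shaped like the strip_b but red or white is not meant.

How it is judged (in metres and radians):
On the way:
1. a packing strip stands fitted in the gap between blank and cam, down on the board's base along the blank, with the cam still open, and has been let go of (value of joint cam below 0.35 rad and ((x of strip_a in the frame of jig between -0.03 and 0.03 m and y of strip_a in the frame of jig between -0.0165 and -0.0035 m and z of strip_a in the frame of jig below 0.022 m and angle between the z axis of strip_a and the z axis of jig, either way round below 0.12 rad and angle between the y axis of strip_a and the y axis of jig, either way round below 0.12 rad and contact force between strip_a and the fingers below 0.05 N) or (x of strip_b in the frame of jig between -0.03 and 0.03 m and y of strip_b in the frame of jig between -0.0165 and -0.0035 m and z of strip_b in the frame of jig below 0.022 m and angle between the z axis of strip_b and the z axis of jig, either way round below 0.12 rad and angle between the y axis of strip_b and the y axis of jig, either way round below 0.12 rad and contact force between strip_b and the fingers below 0.05 N) or (x of strip_c in the frame of jig between -0.03 and 0.03 m and y of strip_c in the frame of jig between -0.0165 and -0.0035 m and z of strip_c in the frame of jig below 0.022 m and angle between the z axis of strip_c and the z axis of jig, either way round below 0.12 rad and angle between the y axis of strip_c and the y axis of jig, either way round below 0.12 rad and contact force between strip_c and the fingers below 0.05 N) or (x of strip_d in the frame of jig between -0.03 and 0.03 m and y of strip_d in the frame of jig between -0.0165 and -0.0035 m and z of strip_d in the frame of jig below 0.022 m and angle between the z axis of strip_d and the z axis of jig, either way round below 0.12 rad and angle between the y axis of strip_d and the y axis of jig, either way round below 0.12 rad and contact force between strip_d and the fingers below 0.05 N))), for 0.2 s.
At the end, for the whole second after the job is handed in: One strip stands on the base in the gap, upright and along the blank within 7 degrees, its middle within 30 mm of the pivot, pressed by cam and blank with over 8 N, at rest; the lever is at 0.25 to 1.49 rad; the blank lies in place (3 mm across, 10 mm along) (value of joint cam between 0.25 and 1.49 rad and ((x of strip_a in the frame of jig between -0.03 and 0.03 m and y of strip_a in the frame of jig between -0.0165 and -0.0035 m and z of strip_a in the frame of jig below 0.022 m and angle between the z axis of strip_a and the z axis of jig, either way round below 0.12 rad and angle between the y axis of strip_a and the y axis of jig, either way round below 0.12 rad and contact force between strip_a and cam_clamp above 8 N and contact force between strip_a and blank above 8 N and linear speed of strip_a below 0.01 m/s) or (x of strip_b in the frame of jig between -0.03 and 0.03 m and y of strip_b in the frame of jig between -0.0165 and -0.0035 m and z of strip_b in the frame of jig below 0.022 m and angle between the z axis of strip_b and the z axis of jig, either way round below 0.12 rad and angle between the y axis of strip_b and the y axis of jig, either way round below 0.12 rad and contact force between strip_b and cam_clamp above 8 N and contact force between strip_b and blank above 8 N and linear speed of strip_b below 0.01 m/s) or (x of strip_c in the frame of jig between -0.03 and 0.03 m and y of strip_c in the frame of jig between -0.0165 and -0.0035 m and z of strip_c in the frame of jig below 0.022 m and angle between the z axis of strip_c and the z axis of jig, either way round below 0.12 rad and angle between the y axis of strip_c and the y axis of jig, either way round below 0.12 rad and contact force between strip_c and cam_clamp above 8 N and contact force between strip_c and blank above 8 N and linear speed of strip_c below 0.01 m/s) or (x of strip_d in the frame of jig between -0.03 and 0.03 m and y of strip_d in the frame of jig between -0.0165 and -0.0035 m and z of strip_d in the frame of jig below 0.022 m and angle between the z axis of strip_d and the z axis of jig, either way round below 0.12 rad and angle between the y axis of strip_d and the y axis of jig, either way round below 0.12 rad and contact force between strip_d and cam_clamp above 8 N and contact force between strip_d and blank above 8 N and linear speed of strip_d below 0.01 m/s)) and y of blank in the frame of jig between 0.0427 and 0.0487 m and x of blank in the frame of jig between -0.005 and 0.015 m and z of blank in the frame of jig below 0.021 m); the robot touches nothing.
It fails at once if a strip is forced: pressed on the blank or on the cam with more than 75 N, while trying or by over-tightening the lever (contact force between any of strip_a, strip_b, strip_c, strip_d and blank above 75 N or contact force between any of strip_a, strip_b, strip_c, strip_d and cam_clamp above 75 N).
It fails at once if a bystander (chess men, mallet, gouge, knife, brush) is shoved more than 30 mm or knocked over (distance of any of pawn, rook, knight, mallet, gouge, knife, brush from where it was at the start of the episode above 0.03 m or angle between any of pawn, rook, knight, mallet's own z axis and vertical above 0.5 rad).
It also fails if it takes over 72 s, if anything falls off the work surface, if the arm or the gripper's body presses on something with over 40 N, if the wrist force passes 120 N, or if a joint passes its speed limit or range.

## Working session

There is one attempt and no reset: what is moved stays moved. The work goes in short steps, Python scripts to look and compute and a tool call to move; the robot and the scene stay as the last step left them, time stands still between calls to the robot, and variables do not carry over. Pictures are saved under pics/ and viewed, at most 10 in all, crops included, and the job is handed in when it is done.

```bash
mkdir -p pics
```

Create h.py:
```python
import numpy as np, cv2
from workcell import bot
def ray(name,u,v):
    i=bot.camera_info(name);K=np.array(i["mtx"]);T=np.array(i["extrinsics"]);k=i["k1"]
    x=(u-K[0,2])/K[0,0];y=(v-K[1,2])/K[1,1];rd=np.hypot(x,y);r=rd
    for _ in range(30): r=rd/(1+k*r*r)
    s=r/rd if rd>0 else 1
    return T[:3,3],T[:3,:3]@np.array([x*s,y*s,1])
def onz(name,u,v,z):
    o,d=ray(name,u,v);return o+d*(z-o[2])/d[2]
def proj(name,P):
    i=bot.camera_info(name);K=np.array(i["mtx"]);T=np.array(i["extrinsics"])
    p=T[:3,:3].T@(np.array(P)-T[:3,3]);x,y=p[:2]/p[2];f=1+i["k1"]*(x*x+y*y)
    return K[0,0]*x*f+K[0,2],K[1,1]*y*f+K[1,2]
```

Run:
```python
from h import *
for n in("top","scene"):
    im=bot.camera(n);cv2.imwrite(f"pics/{n}0.png",im)
    i=bot.camera_info(n);print(n,np.array(i["extrinsics"]).round(3),np.array(i["mtx"]).round(1),i["k1"])
print(bot.get_obs())
```

```text
top [[-0.006 -0.995  0.101  0.442]
 [-1.     0.006 -0.004 -0.017]
 [ 0.004 -0.101 -0.995  1.373]
 [ 0.     0.     0.     1.   ]] [[440.    0.  312. ]
 [  0.  440.  200.8]
 [  0.    0.    1. ]] -0.08067325542648826
scene [[-0.555  0.655 -0.513  1.238]
 [ 0.832  0.423 -0.359  0.431]
 [-0.018 -0.626 -0.78   1.074]
 [ 0.     0.     0.     1.   ]] [[497.2   0.  315.9]
 [  0.  497.2 191.6]
 [  0.    0.    1. ]] 0.050655198407577456
{'time': 0.1, 'q': array([7.59745029e+01, 5.00826675e+00, 1.00398814e+01, 9.50983842e+01,
       1.15085999e-03, 8.99996285e+01]), 'qd': array([ 0.02973035, -0.13731417,  0.12033097, -0.0854553 ,  0.05161618,
        0.0527107 ]), 'joint_efforts': array([ 7.18339415e-04, -5.21561730e+01,  4.65652335e+01,  1.59237650e-02,
        1.90369448e-06, -6.94830817e-06]), 'ee_pos': array([0.13325018, 0.53344746, 0.25565883]), 'tcp_rot': array([-1.79933230e+02, -1.15129210e-03,  1.65974873e+02]), 'wrist_force': array([ 0.20165577, -0.22032104,  0.07364238]), 'torque': array([-0.02409748,  0.00034234, -0.01769043]), 'grasp_force': 0.0, 'opening': 0.08570313457155103}
```

View pics/top0.png

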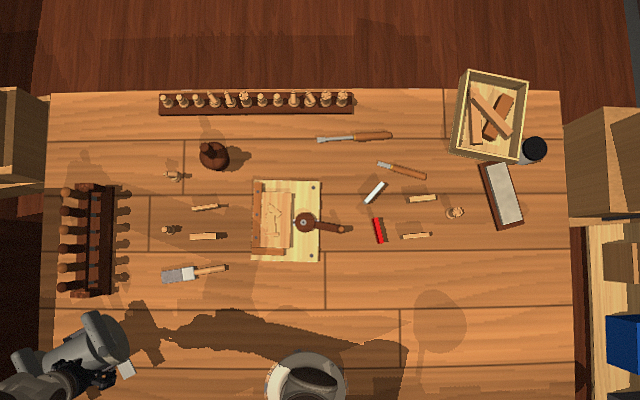

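View pics/scene0.png

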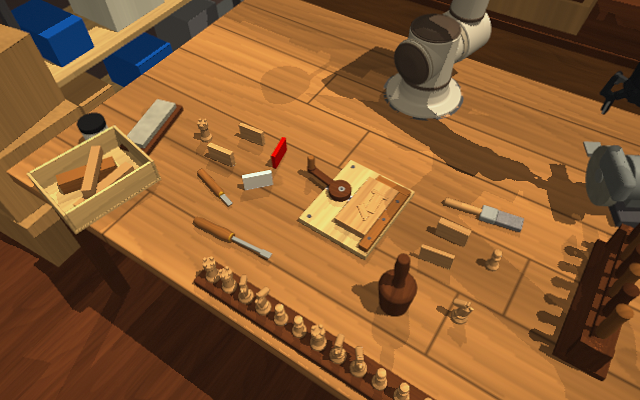

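The top view shows four natural-wood strip candidates at (209,206), (209,236), (422,198) and (417,236). The look-alikes are red (379,230), white (376,192) and loose wood in the box at (490,115). The four plain wood bars standing on edge are the strips. The board is at (287,220), the cam at (305,222) and the knob at about (345,229). Next is a close crop to check.

Run:
```python
from h import *
im=cv2.imread("pics/top0.png");L=[]
def c(x,y,w,h,s): return cv2.resize(im[y:y+h,x:x+w],None,fx=s,fy=s,interpolation=cv2.INTER_CUBIC)
a=np.hstack([c(180,190,60,60,6.67),c(385,180,60,60,6.67)])
b=c(240,170,120,100,2);
cv2.imwrite("pics/crop1.png",a[:400,:800])
cv2.imwrite("pics/crop2.png",c(240,172,120,98,6))
```

```text
(no output)
```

View pics/crop1.png

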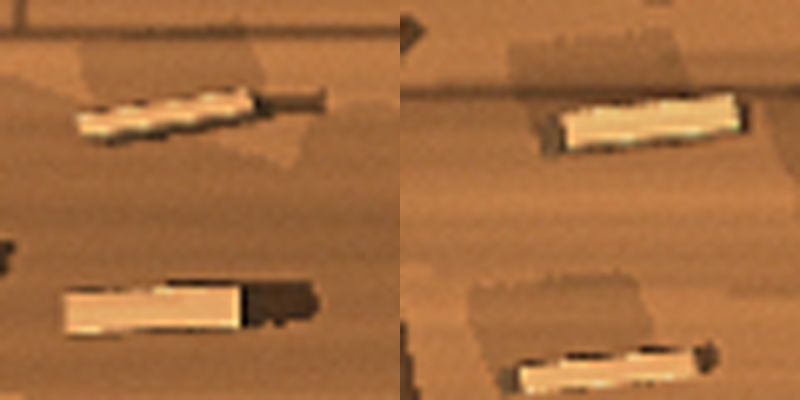

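View pics/crop2.png

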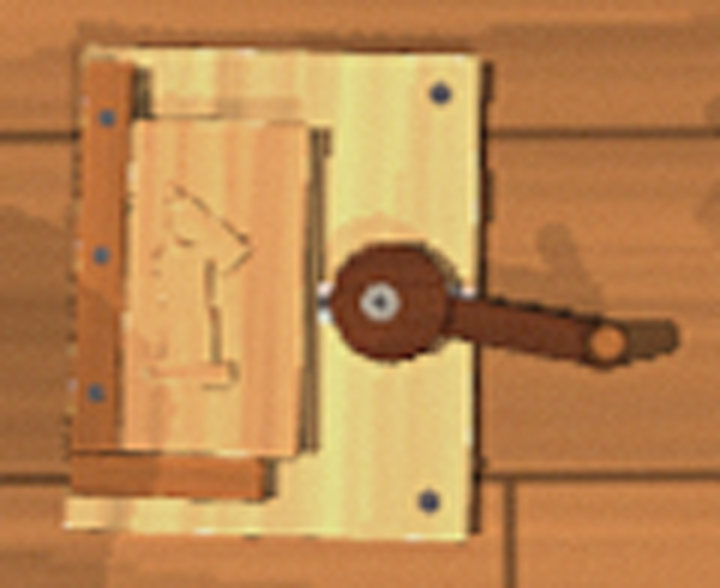

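The first crop shows four plain bars: thinnest at upper left, thickest at lower left, then 16ish at upper right and 13ish at lower right. The second crop shows the board turned slightly, with the cam disc at (392,300), bolt (381,302), knob (608,342), blank face near x≈303, and a gap of about 4.5 original pixels. Now I measure them.

Create meas.py:
```python
from h import *
def strips(im,boxes,z=0.052,thr=None):
    for n,(x,y,w,h) in boxes.items():
        s=8;c=cv2.resize(im[y:y+h,x:x+w],None,fx=s,fy=s,interpolation=cv2.INTER_CUBIC).astype(int)
        g=c[...,1]; bg=np.median(g); t=(np.percentile(g,98)+bg)/2
        m=(g>t).astype(np.uint8)
        k=cv2.connectedComponentsWithStats(m);j=1+np.argmax(k[2][1:,4])
        ct=np.argwhere(k[1]==j)[:,::-1].astype(np.float32)
        P=np.array([onz("top",x+(u+.5)/s-.5,y+(v+.5)/s-.5,z)[:2] for u,v in ct[::3]],np.float32)
        (cx,cy),(a,b),ang=cv2.minAreaRect(P)
        if a<b: a,b=b,a;ang+=90
        print(n,"ctr",round(cx,4),round(cy,4),"size mm",round(a*1e3,1),round(b*1e3,1),"area/len",round(len(ct)/s/s,1),"yaw",round((ang+90)%180-90,1))
```

Run:
```python
from meas import *
im=cv2.imread("pics/top0.png")
strips(im,{"UL":(186,198,34,16),"LL":(184,228,36,16),"UR":(404,190,34,16),"LR":(398,228,36,16)})
# board: points in crop2 px -> image
f=lambda u,v:(240+(u+.5)/6-.5,172+(v+.5)/6-.5)
g=im[...,2].astype(float)
for n,(u,v,z) in dict(face1=(308,122,.04),face2=(298,455,.04),disc=(392,300,.04),bolt=(381,302,.045),base1=(478,58,.018),base2=(468,538,.018)).items(): print(n,onz("top",*f(u,v),z).round(4))
# rows profile across gap
for r in (213,220,222,224,233): print(r,im[r,286:312,1].tolist())
# knob: two views
sc=cv2.imread("pics/scene0.png");cv2.imwrite("pics/knob.png",cv2.resize(sc[140:270,290:425],None,fx=4.4,fy=4.4,interpolation=cv2.INTER_CUBIC))
```

```text
UL ctr 0.5606 0.3042 size mm 79.0 11.0 area/len 68.7 yaw -81.5Traceback (most recent call last):
  File "<stdin>", line 3, in <module>
  File "meas.py", line 9, in strips
    P=np.array([onz("top",x+(u+.5)/s-.5,y+(v+.5)/s-.5,z)[:2] for u,v in ct[::3]],np.float32)
                ~~~^^^^^^^^^^^^^^^^^^^^^^^^^^^^^^^^^^^^^
  File "h.py", line 10, in onz
    o,d=ray(name,u,v);return o+d*(z-o[2])/d[2]
        ~~~^^^^^^^^^^
  File "h.py", line 4, in ray
    i=bot.camera_info(name);K=np.array(i["mtx"]);T=np.array(i["extrinsics"]);k=i["k1"]
ValueError: time passes only in moves, steps and waits
```

```bash
sed -i 's/bot.camera_info(name)/info(name)/; 2a from functools import lru_cache\n@lru_cache\ndef info(n): return bot.camera_info(n)' h.py
```

Run:
```python
from meas import *
im=cv2.imread("pics/top0.png")
strips(im,{"UL":(186,198,34,16),"LL":(184,228,36,16),"UR":(404,190,34,16),"LR":(398,228,36,16)})
f=lambda u,v:(240+(u+.5)/6-.5,172+(v+.5)/6-.5)
for n,(u,v,z) in dict(face1=(308,122,.04),face2=(298,455,.04),disc=(392,300,.04),rimL=(330,300,.04),rimR=(450,300,.04),bolt=(381,302,.045),base1=(478,58,.018),base2=(468,538,.018)).items(): print(n,onz("top",*f(u,v),z).round(4))
for r in (208,213,220,222,224,233): print(r,im[r,286:322,1].tolist())
sc=cv2.imread("pics/scene0.png");cv2.imwrite("pics/knob.png",cv2.resize(sc[140:270,290:425],None,fx=4.4,fy=4.4,interpolation=cv2.INTER_CUBIC))
```

```text
UL ctr 0.5606 0.3042 size mm 79.0 11.0 area/len 68.7 yaw -81.5
LL ctr 0.4719 0.3079 size mm 78.5 19.7 area/len 139.1 yaw -88.1
UR ctr 0.5837 -0.3573 size mm 79.5 16.5 area/len 118.8 yaw -85.1
LR ctr 0.4701 -0.3337 size mm 78.6 13.8 area/len 91.5 yaw -84.9
face1 [0.6049 0.0417 0.04  ]
face2 [0.4364 0.0469 0.04  ]
disc [ 0.5141 -0.0007  0.04  ]
rimL [0.5142 0.0307 0.04  ]
rimR [ 0.5139 -0.0299  0.04  ]
bolt [0.5128 0.0048 0.045 ]
base1 [ 0.6405 -0.0455  0.018 ]
base2 [ 0.3937 -0.0386  0.018 ]
208 [162, 167, 177, 176, 149, 110, 110, 103, 174, 217, 222, 226, 207, 192, 192, 187, 181, 183, 190, 192, 194, 203, 199, 193, 191, 199, 203, 200, 197, 197, 208, 206, 224, 169, 50, 57]
213 [161, 169, 175, 175, 134, 95, 110, 110, 153, 191, 198, 201, 181, 164, 113, 69, 62, 44, 48, 46, 42, 38, 45, 54, 68, 127, 150, 185, 209, 207, 209, 212, 192, 124, 48, 100]
220 [168, 168, 171, 185, 144, 90, 116, 197, 194, 94, 46, 54, 57, 49, 62, 141, 173, 163, 175, 132, 65, 55, 64, 62, 60, 58, 66, 58, 74, 100, 103, 185, 193, 98, 44, 93]
222 [165, 170, 172, 186, 143, 85, 94, 75, 62, 50, 64, 58, 59, 52, 148, 170, 108, 71, 138, 167, 113, 51, 62, 60, 63, 58, 60, 64, 45, 34, 51, 53, 54, 50, 49, 44]
224 [165, 172, 171, 184, 134, 82, 110, 204, 206, 100, 50, 61, 64, 57, 68, 125, 168, 161, 158, 117, 60, 60, 62, 66, 61, 59, 57, 61, 42, 46, 56, 56, 61, 57, 62, 61]
233 [165, 166, 172, 160, 120, 95, 107, 172, 218, 222, 220, 216, 206, 204, 209, 215, 214, 205, 196, 188, 201, 211, 200, 195, 199, 199, 199, 200, 202, 208, 207, 218, 154, 44, 98, 124]
```

View pics/knob.png

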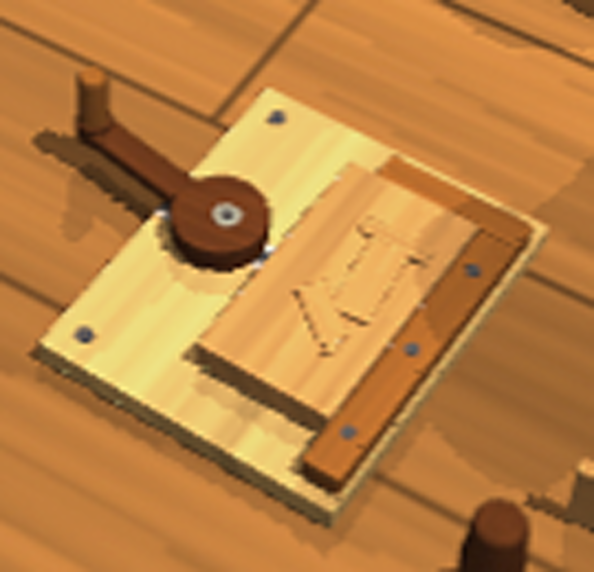

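The scene crop shows the knob top at (92,77), which is original (310.4,157), with the lever sitting at about the height of the cam. LR measures 13 mm, so it is strip_b. The gap measures about 14 mm visually, so I try strip_b first. I move there by way of (0.45,0.2).

Create to.py:
```python
import sys
from h import *
from scipy.spatial.transform import Rotation as R
o=bot.get_obs();p=np.array(o["ee_pos"]);r=R.from_euler("xyz",o["tcp_rot"],degrees=True)
def to(x,y,z,yaw):
    d=r.inv().apply(np.array([x,y,z])-p); t=-(yaw-o["tcp_rot"][2]);t=(t+180)%360-180
    print("t",round(o["time"],2),"p",p.round(4),np.round(o["tcp_rot"],2),"F",np.round(o["wrist_force"],1),"| d",d.round(4),"turn",round(t,2))
if len(sys.argv)>4: to(*map(float,sys.argv[1:5]))
```

```text
(no output)
```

pendant(steps="-0.026,-0.0165,0,0,0.05;-0.052,-0.033,0,0,0.05;-0.078,-0.0495,0,0,0.05;-0.104,-0.066,0,0,0.05;-0.13,-0.0825,0,0,0.05")

```text
time: 0.52
ee_pos: [0.24, 0.4208, 0.2559]
tcp_rot: [-180.0, -0.0, 166.0]
wrist_force: [0.7, 0.2, 0.7]
opening: 0.0501
grasp_force: 0.0
```

pendant(steps="-0.026,-0.0165,0,0,0.05;-0.052,-0.033,0,0,0.05;-0.078,-0.0495,0,0,0.05;-0.104,-0.066,0,0,0.05;-0.13,-0.0825,0,0,0.05")

```text
time: 0.93
ee_pos: [0.3463, 0.3092, 0.2561]
tcp_rot: [-180.0, -0.0, 166.0]
wrist_force: [0.4, 0.6, -0.1]
opening: 0.0499
grasp_force: 0.0
```

pendant(steps="-0.026,-0.0165,0,0,0.05;-0.052,-0.033,0,0,0.05;-0.078,-0.0495,0,0,0.05;-0.104,-0.066,0,0,0.05;-0.13,-0.0825,0,0,0.05")

```text
time: 1.35
ee_pos: [0.4524, 0.1976, 0.2561]
tcp_rot: [-180.0, -0.0, 166.0]
wrist_force: [0.0, 0.6, 0.6]
opening: 0.0499
grasp_force: 0.0
```

pendant(steps="-0.01,-0.034,0,0,0.05;-0.02,-0.068,0,0,0.05;-0.03,-0.102,0,0,0.05;-0.04,-0.136,0,0,0.05;-0.05,-0.17,0,0,0.05")

```text
time: 1.77
ee_pos: [0.4586, 0.0203, 0.256]
tcp_rot: [-180.0, -0.0, 166.0]
wrist_force: [1.1, 0.5, 0.7]
opening: 0.0496
grasp_force: 0.0
```

pendant(steps="-0.01,-0.034,0,0,0.05;-0.02,-0.068,0,0,0.05;-0.03,-0.102,0,0,0.05;-0.04,-0.136,0,0,0.05;-0.05,-0.17,0,0,0.05")

```text
time: 2.18
ee_pos: [0.4659, -0.1569, 0.2561]
tcp_rot: [180.0, -0.0, 166.0]
wrist_force: [0.4, 1.0, 0.6]
opening: 0.05
grasp_force: 0.0
```

pendant(steps="-0.01,-0.034,0,0,0.05;-0.02,-0.068,0,0,0.05;-0.03,-0.102,0,0,0.05;-0.04,-0.136,0,0,0.05;-0.05,-0.17,0,0,0.05")

```text
time: 2.6
ee_pos: [0.4732, -0.334, 0.2559]
tcp_rot: [180.0, -0.0, 166.0]
wrist_force: [0.5, 0.4, 0.5]
opening: 0.0499
grasp_force: 0.0
```

pendant(steps="0,0,0,7,0.05;0,0,0,14,0.05;0,0,0,21,0.05;0,0,0,28,0.05;0,0,0,35,0.05")

```text
time: 3.02
ee_pos: [0.4735, -0.3323, 0.2557]
tcp_rot: [-180.0, -0.1, 130.6]
wrist_force: [-0.2, 0.2, 0.2]
opening: 0.0501
grasp_force: 0.0
```

pendant(steps="0,0,0,7,0.05;0,0,0,14,0.05;0,0,0,21,0.05;0,0,0,28,0.05;0,0,0,35.9,0.05")

```text
time: 3.43
ee_pos: [0.4735, -0.3321, 0.2558]
tcp_rot: [-180.0, -0.0, 95.5]
wrist_force: [0.3, 0.2, 0.3]
opening: 0.05
grasp_force: 0.0
```

```bash
python3 to.py 0.4701 -0.3337 0.053 95.1
```

Run:
```python
from h import *
o1,d1=ray("top",341.4,228.6);o2,d2=ray("scene",310.4,157)
A=np.c_[d1,-d2];s=np.linalg.lstsq(A,o2-o1,rcond=None)[0]
print("knob top",o1+s[0]*d1,o2+s[1]*d2)
o1,d1=ray("top",*(240+381.5/6-.5,172+302.5/6-.5));o2,d2=ray("scene",290+228/4.4,140+214/4.4)
A=np.c_[d1,-d2];s=np.linalg.lstsq(A,o2-o1,rcond=None)[0]
print("bolt top",o1+s[0]*d1,o2+s[1]*d2)
```

```text
t 3.43 p [ 0.4735 -0.3321  0.2558] [-1.7996e+02 -3.0000e-02  9.5460e+01] F [0.3 0.2 0.3] | d [-0.0013 -0.0034  0.2028] turn 0.36
knob top [ 0.49074591 -0.10834289  0.07756697] [ 0.48990652 -0.10693187  0.07743533]
bolt top [0.51310641 0.00490692 0.03983435] [0.51139037 0.00795796 0.03979183]
```

pendant(steps="-0.001,-0.0035,0.035,0.3,0.05;-0.001,-0.0035,0.07,0.3,0.05;-0.001,-0.0035,0.105,0.3,0.05;-0.001,-0.0035,0.14,0.3,0.05;-0.001,-0.0035,0.16,0.3,0.05")

```text
time: 3.85
ee_pos: [0.4687, -0.3325, 0.0917]
tcp_rot: [-179.8, -0.2, 95.5]
wrist_force: [0.7, 0.8, -0.3]
opening: 0.05
grasp_force: 0.0
```

pendant(steps="0,0,0.02,0,0.05;0,0,0.035,0,0.05;0,0,0.043,0,0.05;0,0,0.043,0,0.05")

```text
time: 4.18
ee_pos: [0.4692, -0.3328, 0.0511]
tcp_rot: [-179.8, -0.1, 95.5]
wrist_force: [0.3, -0.1, -0.1]
opening: 0.0497
grasp_force: 0.0
```

Run:
```python
from h import *
a=cv2.resize(bot.camera("top")[180:270,370:470],None,fx=4,fy=4);b=bot.camera("scene")[100:190,190:290]
cv2.imwrite("pics/g1.png",np.hstack([a,cv2.resize(b,None,fx=4,fy=4)]))
```

```text
(no output)
```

View pics/g1.png

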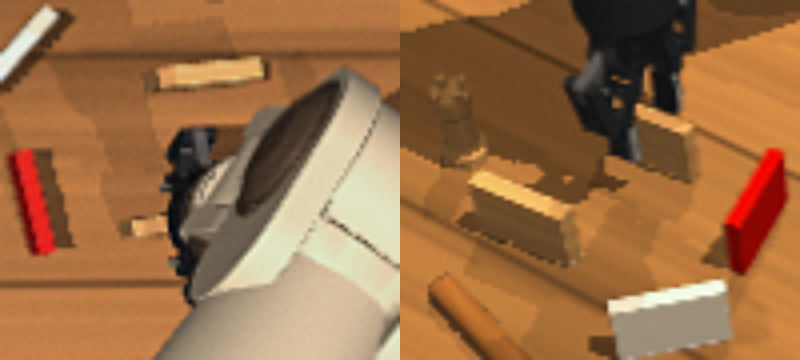

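The fingers straddle strip_b: the wood bar sits between the pads in both views. Now I grip, lift and turn.

pendant(steps="0,0,-0.002,0,0;0,0,-0.002,0,0;0,0,-0.002,0,0;0,0,-0.002,0,0;0,0,-0.002,0,0", force=40)

```text
time: 4.7
ee_pos: [0.4707, -0.3339, 0.0564]
tcp_rot: [179.9, 0.1, 95.5]
wrist_force: [-1.2, 0.3, 5.7]
opening: 0.012
grasp_force: 40.1
```

pendant(steps="0,0,0,0,0;0,0,-0.02,0,0;0,0,-0.05,0,0;0,0,-0.085,0,0;0,0,-0.12,0,0")

```text
time: 5.12
ee_pos: [0.4697, -0.3332, 0.1763]
tcp_rot: [-179.9, -0.0, 95.5]
wrist_force: [0.0, 0.3, -0.2]
opening: 0.012
grasp_force: 39.2
```

pendant(steps="0,0,0,-7,0;0,0,0,-14,0;0,0,0,-21,0;0,0,0,-28,0;0,0,0,-35,0")

```text
time: 5.53
ee_pos: [0.4702, -0.3335, 0.1753]
tcp_rot: [-180.0, -0.0, 130.9]
wrist_force: [-0.4, 0.1, -0.1]
opening: 0.0121
grasp_force: 39.2
```

pendant(steps="0,0,0,-7,0;0,0,0,-14,0;0,0,0,-21,0;0,0,0,-28,0;0,0,0,-35,0")

```text
time: 5.95
ee_pos: [0.4702, -0.3335, 0.1752]
tcp_rot: [180.0, -0.0, 165.9]
wrist_force: [-0.4, 0.4, -0.3]
opening: 0.0121
grasp_force: 39.2
```

pendant(steps="0,0,0,-7,0;0,0,0,-12.9,0;0,0,0,-12.9,0")

```text
time: 6.2
ee_pos: [0.4702, -0.3335, 0.1752]
tcp_rot: [180.0, -0.0, 178.7]
wrist_force: [0.3, 1.3, -0.2]
opening: 0.0118
grasp_force: 39.2
```

```bash
python3 to.py 0.5822 0.0305 0.173 178.35
```

```text
t 6.2 p [ 0.4702 -0.3335  0.1752] [ 1.8000e+02 -1.0000e-02  1.7868e+02] F [ 0.3  1.3 -0.2] | d [-0.1036  0.3665  0.0023] turn 0.33
```

pendant(steps="-0.01,0.037,0,0,0;-0.02,0.074,0,0,0;-0.03,0.111,0,0,0;-0.04,0.148,0,0,0;-0.052,0.183,0,0,0")

```text
time: 6.62
ee_pos: [0.5272, -0.1503, 0.1755]
tcp_rot: [180.0, 0.0, 178.2]
wrist_force: [0.8, 0.3, -0.2]
opening: 0.012
grasp_force: 39.3
```

pendant(steps="-0.01,0.037,0,0,0;-0.02,0.074,0,0,0;-0.03,0.111,0,0,0;-0.04,0.148,0,0,0;-0.052,0.1835,0,0.3,0")

```text
time: 7.03
ee_pos: [0.5844, 0.032, 0.1755]
tcp_rot: [180.0, 0.0, 177.9]
wrist_force: [-0.1, -0.4, -0.0]
opening: 0.0121
grasp_force: 39.3
```

pendant(steps="0,0,0.035,0,0;0,0,0.07,0,0;0,0,0.07,0,0")

```text
time: 7.28
ee_pos: [0.5812, 0.0307, 0.0983]
tcp_rot: [-179.9, -0.6, 178.0]
wrist_force: [-0.8, 0.3, -2.4]
opening: 0.0124
grasp_force: 39.4
```

```bash
python3 to.py 0.5822 0.0305 0.0764 178.35
```

Run:
```python
from h import *
a=cv2.resize(bot.camera("top")[160:260,240:340],None,fx=4,fy=4);b=bot.camera("scene")[150:250,300:400]
cv2.imwrite("pics/g2.png",np.hstack([a,cv2.resize(b,None,fx=4,fy=4)]))
```

```text
t 7.28 p [0.5812 0.0307 0.0983] [-179.95   -0.56  178.  ] F [-0.8  0.3 -2.4] | d [-0.0012 -0.0001  0.0219] turn -0.35
```

View pics/g2.png

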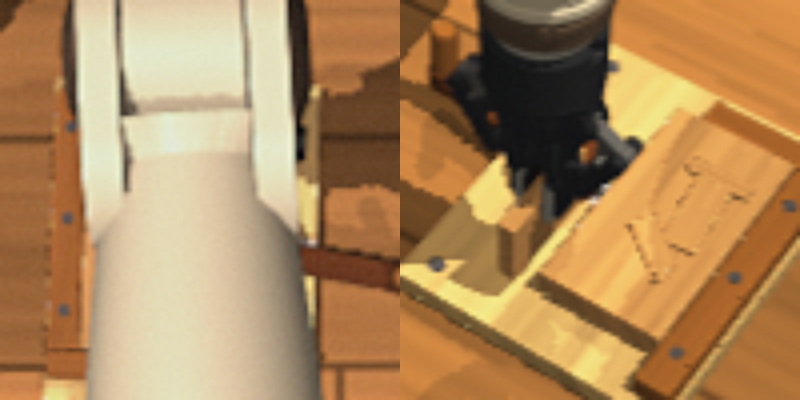

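The strip hangs upright just off the blank's face, at about (515,240) in the crop. I lower it gently until it touches the base.

pendant(steps="0,0,0,-0.3,0;0,0,0.006,-0.3,0;0,0,0.012,-0.3,0;0,0,0.018,-0.3,0;0,0,0.022,-0.3,0")

```text
time: 7.8
ee_pos: [0.5843, 0.0297, 0.0829]
tcp_rot: [180.0, 0.0, 178.4]
wrist_force: [-0.4, -0.6, -0.0]
opening: 0.0124
grasp_force: 39.4
```

pendant(steps="0,0,0,0,0;0,0,0.001,0,0;0,0,0.002,0,0;0,0,0.003,0,0;0,0,0.004,0,0")

```text
time: 8.22
ee_pos: [0.5845, 0.0299, 0.0794]
tcp_rot: [-180.0, 0.0, 178.4]
wrist_force: [0.1, -1.2, -0.8]
opening: 0.0123
grasp_force: 39.4
```

pendant(steps="0,0,0.001,0,0;0,0,0.002,0,0;0,0,0.003,0,0;0,0,0.003,0,0;0,0,0.003,0,0")

```text
time: 8.63
ee_pos: [0.5843, 0.03, 0.0762]
tcp_rot: [180.0, -0.0, 178.4]
wrist_force: [0.8, -0.3, -0.3]
opening: 0.012
grasp_force: 39.4
```

```bash
python3 to.py 0.5822 0.033 0.0744 178.35
```

```text
t 8.63 p [0.5843 0.03   0.0762] [ 1.8000e+02 -1.0000e-02  1.7841e+02] F [ 0.8 -0.3 -0.3] | d [0.0022 0.003  0.0018] turn 0.06
```

pendant(steps="0,0,0.0005,0,0;0,0,0.001,0,0;0,0,0.0015,0,0;0,0,0.0015,0,0")

```text
time: 8.97
ee_pos: [0.5843, 0.0299, 0.0747]
tcp_rot: [180.0, -0.0, 178.4]
wrist_force: [-0.1, -0.0, -0.2]
opening: 0.0122
grasp_force: 39.4
```

pendant(steps="0,0,0.0005,0,0;0,0,0.001,0,0;0,0,0.0015,0,0;0,0,0.0015,0,0")

```text
time: 9.3
ee_pos: [0.5844, 0.0299, 0.0745]
tcp_rot: [180.0, 0.0, 178.4]
wrist_force: [-4.6, -1.8, 9.2]
opening: 0.0122
grasp_force: 40.6
```

pendant(steps="0,0,-0.0022,0,0;0,0.001,-0.0022,0,0;0,0.002,-0.0022,0,0;0,0.003,-0.0022,0,0;0,0.003,-0.0022,0,0")

```text
time: 9.72
ee_pos: [0.5844, 0.0332, 0.0752]
tcp_rot: [180.0, -0.0, 178.4]
wrist_force: [-0.4, -0.3, -0.2]
opening: 0.0122
grasp_force: 39.4
```

pendant(steps="0,0.0005,0,0,0;0,0.001,0,0,0;0,0.0015,0,0,0;0,0.0015,0,0,0")

```text
time: 10.05
ee_pos: [0.5845, 0.0345, 0.0754]
tcp_rot: [180.0, -0.0, 178.4]
wrist_force: [-0.1, 0.7, 0.1]
opening: 0.012
grasp_force: 39.4
```

pendant(steps="0,0.0005,0,0,0;0,0.001,0,0,0;0,0.001,0,0,0")

```text
time: 10.3
ee_pos: [0.5845, 0.0355, 0.0755]
tcp_rot: [180.0, 0.0, 178.4]
wrist_force: [1.3, -0.5, -0.1]
opening: 0.0123
grasp_force: 39.4
```

pendant(steps="0,0.0005,0,0,0;0,0.0005,0,0,0;0,0.0005,0,0,0")

```text
time: 10.55
ee_pos: [0.5845, 0.0359, 0.0755]
tcp_rot: [-180.0, 0.0, 178.4]
wrist_force: [0.3, 0.4, -0.2]
opening: 0.0122
grasp_force: 39.4
```

pendant(steps="0,0.0005,0,0,0;0,0.0005,0,0,0;0,0.0005,0,0,0", lines="2,4")

```text
ee_pos: [0.5845, 0.0361, 0.0755]
tcp_rot: [-180.0, -0.0, 178.4]
wrist_force: [-0.4, -3.3, -0.5]
```

pendant(steps="0,0.0005,0,0,0;0,0.0005,0,0,0;0,0.0005,0,0,0", lines="2,4")

```text
ee_pos: [0.5845, 0.0362, 0.0755]
tcp_rot: [-179.9, 0.0, 178.4]
wrist_force: [-0.5, -5.6, 0.6]
```

pendant(steps="0.002,-0.0016,0,0,0;0.006,-0.0016,0,0,0;0.011,-0.0016,0,0,0;0.016,-0.0016,0,0,0;0.018,-0.0016,0,0,0", lines="2,4")

```text
ee_pos: [0.5656, 0.0361, 0.0755]
tcp_rot: [180.0, -0.0, 178.4]
wrist_force: [0.3, -1.0, -1.1]
```

pendant(steps="0.001,0,0,0,0;0.002,0,0,0,0;0.003,0,0,0,0;0.004,0,0,0,0", lines="2,4")

```text
ee_pos: [0.563, 0.0363, 0.0758]
tcp_rot: [179.9, 0.1, 178.4]
wrist_force: [3.7, 3.4, -0.3]
```

pendant(steps="0.001,0,0,0,0;0.002,0,0,0,0;0.003,0,0,0,0;0.004,0,0,0,0", lines="2,4")

```text
ee_pos: [0.56, 0.0367, 0.0762]
tcp_rot: [179.9, 0.2, 178.4]
wrist_force: [8.8, 4.8, -1.9]
```

pendant(steps="0.001,0,0,0,0;0.002,0,0,0,0;0.003,0,0,0,0;0.003,0,0,0,0", lines="2,4")

```text
ee_pos: [0.5582, 0.0367, 0.0769]
tcp_rot: [179.9, 0.4, 178.4]
wrist_force: [11.6, 4.1, -0.2]
```

Strip_b meets the cam with its leading end still about 9 mm short of the pivot: Fx is 11.6 N and rising, with the cam pushing it sideways. It is too thick to go in without forcing. I withdraw it, set it down at a free spot near (0.38,-0.15), and take strip_a (UL).

pendant(steps="-0.005,0,0,0,0;-0.012,-0.001,0,0,0;-0.025,-0.002,0,0,0;-0.026,-0.003,0,0,0", lines="2,4")

```text
ee_pos: [0.5828, 0.0319, 0.0751]
tcp_rot: [-180.0, 0.0, 178.4]
wrist_force: [0.9, -0.0, -0.5]
```

pendant(steps="0,0,-0.02,0,0;0,0,-0.05,0,0;0,0,-0.085,0,0;0,0,-0.1,0,0", lines="2,4")

```text
ee_pos: [0.582, 0.032, 0.1795]
tcp_rot: [-180.0, 0.2, 178.4]
wrist_force: [0.7, 0.1, 1.0]
```

pendant(steps="0.027,-0.026,0,0,0;0.054,-0.052,0,0,0;0.081,-0.078,0,0,0;0.108,-0.104,0,0,0;0.13,-0.125,0,0,0", lines="2,4")

```text
ee_pos: [0.4458, -0.0902, 0.1752]
tcp_rot: [-180.0, -0.1, 178.4]
wrist_force: [-0.5, -0.2, -0.5]
```

pendant(steps="0.027,-0.026,0,0,0;0.054,-0.052,0,0,0;0.07,-0.063,0,0,0;0.07,-0.063,0,0,0", lines="2,4")

```text
ee_pos: [0.3734, -0.1517, 0.1757]
tcp_rot: [-179.9, -0.1, 178.2]
wrist_force: [0.4, 0.4, -0.7]
```

pendant(steps="0,0,0.03,0,0;0,0,0.06,0,0;0,0,0.085,0,0;0,0,0.1,0,0;0,0,0.108,0,0", lines="2,4")

```text
ee_pos: [0.3752, -0.1494, 0.0651]
tcp_rot: [179.9, -0.2, 178.4]
wrist_force: [-0.6, -0.5, -0.5]
```

pendant(steps="0,0,0,0,0;0,0,0.002,0,0;0,0,0.004,0,0;0,0,0.006,0,0", lines="2,4")

```text
ee_pos: [0.377, -0.1502, 0.0625]
tcp_rot: [-180.0, 0.1, 178.4]
wrist_force: [0.3, 0.8, -1.1]
```

pendant(steps="0,0,0.002,0,0;0,0,0.004,0,0;0,0,0.0045,0,0;0,0,0.0045,0,0", lines="2,4")

```text
ee_pos: [0.3763, -0.15, 0.057]
tcp_rot: [-180.0, 0.0, 178.4]
wrist_force: [0.1, -0.5, 0.2]
```

pendant(steps="0,0,0,0,0.05;0,0,0,0,0.05;0,0,0,0,0.05;0,0,0,0,0.05", lines="2,5")

```text
ee_pos: [0.3763, -0.15, 0.0571]
tcp_rot: [-180.0, 0.0, 178.4]
wrist_force: [0.1, 0.0, 0.4]
opening: 0.0499
```

pendant(steps="0,0,-0.02,0,0.05;0,0,-0.05,0,0.05;0,0,-0.085,0,0.05;0,0,-0.12,0,0.05", lines="2,4")

```text
ee_pos: [0.3758, -0.1498, 0.1781]
tcp_rot: [180.0, -0.0, 178.4]
wrist_force: [1.5, -0.1, 0.0]
```

pendant(steps="-0.014,0.037,0,0,0.05;-0.028,0.074,0,0,0.05;-0.042,0.111,0,0,0.05;-0.056,0.148,0,0,0.05;-0.07,0.185,0,0,0.05", lines="2,4")

```text
ee_pos: [0.4518, 0.0349, 0.1773]
tcp_rot: [180.0, 0.0, 178.4]
wrist_force: [1.0, -1.5, -0.3]
```

pendant(steps="-0.014,0.037,0,0,0.05;-0.028,0.074,0,0,0.05;-0.042,0.111,0,0,0.05;-0.056,0.148,0,0,0.05;-0.07,0.185,0,0,0.05", lines="2,4")

```text
ee_pos: [0.5268, 0.2182, 0.1769]
tcp_rot: [180.0, 0.0, 178.4]
wrist_force: [1.9, 0.6, 0.7]
```

pendant(steps="-0.015,0.037,0,0,0.05;-0.03,0.074,0,0,0.05;-0.031,0.089,0,7,0.05;-0.031,0.089,0,14,0.05;-0.031,0.089,0,21,0.05", lines="2,4")

```text
ee_pos: [0.5598, 0.3056, 0.1759]
tcp_rot: [-179.9, -0.1, 157.2]
wrist_force: [-0.6, 0.5, 0.5]
```

pendant(steps="0,0,0,7,0.05;0,0,0,14,0.05;0,0,0,21,0.05;0,0,0,28,0.05;0,0,0,35,0.05", lines="2,4")

```text
ee_pos: [0.5599, 0.3041, 0.1768]
tcp_rot: [-180.0, -0.0, 122.1]
wrist_force: [0.3, -0.0, -0.5]
```

pendant(steps="0,0,0,7,0.05;0,0,0,14,0.05;0,0,0,21,0.05;0,0,0,23.9,0.05;0,0,0,23.9,0.05", lines="2,4")

```text
ee_pos: [0.5599, 0.3041, 0.1768]
tcp_rot: [-180.0, 0.0, 98.4]
wrist_force: [0.8, 0.1, -0.3]
```

```bash
python3 to.py 0.5606 0.3042 0.053 98.5
```

Run:
```python
from meas import *
im=bot.camera("top");cv2.imwrite("pics/top3.png",im)
a=cv2.resize(im[150:260,160:310],None,fx=4,fy=4);cv2.imwrite("pics/top3c.png",a)
```

```text
t 17.72 p [0.5599 0.3041 0.1768] [-1.7998e+02  1.0000e-02  9.8380e+01] F [ 0.8  0.1 -0.3] | d [-0.      0.0007  0.1238] turn -0.12
```

View pics/top3.png

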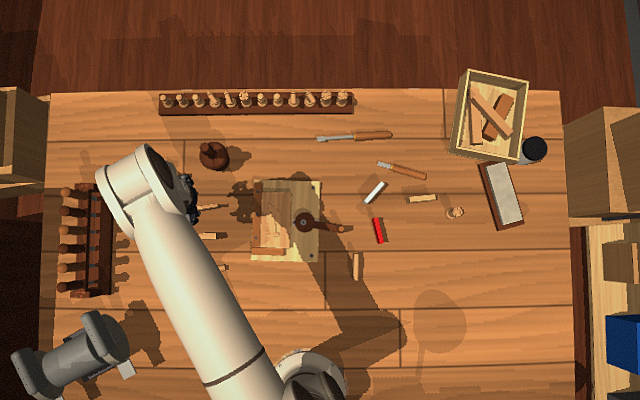

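Strip_b now stands at (357,266), out of the way. The board and lever are unchanged and the gripper is over strip_a at about (209,206). I grasp strip_a.

pendant(steps="0,0,0.03,0,0.05;0,0,0.06,0,0.05;0,0,0.09,0,0.05;0,0,0.11,0,0.05;0,0,0.115,0,0.05", lines="2,4")

```text
ee_pos: [0.5581, 0.3031, 0.0576]
tcp_rot: [-179.7, 0.1, 98.6]
wrist_force: [-0.5, 0.1, -0.3]
```

pendant(steps="0,0,0,0,0.05;0,0,0.003,0,0.05;0,0,0.006,0,0.05;0,0,0.007,0,0.05", lines="2,4")

```text
ee_pos: [0.5606, 0.3045, 0.0562]
tcp_rot: [179.9, -0.0, 98.5]
wrist_force: [0.6, 0.1, -0.6]
```

pendant(steps="0,0,0,0,0;0,0,0,0,0;0,0,0,0,0;0,0,0,0,0;0,0,0,0,0", force=40)

```text
time: 18.93
ee_pos: [0.5602, 0.3043, 0.0556]
tcp_rot: [179.9, -0.0, 98.5]
wrist_force: [-0.1, 0.7, 3.0]
opening: 0.0089
grasp_force: 39.9
```

pendant(steps="0,0,0,0,0;0,0,-0.02,0,0;0,0,-0.05,0,0;0,0,-0.085,0,0;0,0,-0.12,0,0")

```text
time: 19.35
ee_pos: [0.5593, 0.3038, 0.1755]
tcp_rot: [-179.9, 0.0, 98.5]
wrist_force: [0.5, 0.6, -0.0]
opening: 0.0092
grasp_force: 39.4
```

pendant(steps="0,0,0,-7,0;0,0,0,-14,0;0,0,0,-21,0;0,0,0,-28,0;0,0,0,-35,0", lines="2,3")

```text
ee_pos: [0.5598, 0.304, 0.1746]
tcp_rot: [-180.0, -0.0, 133.9]
```

pendant(steps="0,0,0,-7,0;0,0,0,-14,0;0,0,0,-21,0;0,0,0,-28,0;0,0,0,-35,0", lines="2,3")

```text
ee_pos: [0.5598, 0.3041, 0.1746]
tcp_rot: [-180.0, -0.0, 168.9]
```

pendant(steps="0,0,0,-7,0;0,0,0,-9.9,0;0,0,0,-9.9,0;0,0,0,-9.9,0", lines="2,3")

```text
ee_pos: [0.5598, 0.3041, 0.1747]
tcp_rot: [-180.0, -0.0, 178.3]
```

```bash
python3 to.py 0.5844 0.0305 0.173 178.4
```

```text
t 20.52 p [0.5598 0.3041 0.1747] [-1.7999e+02 -2.0000e-02  1.7829e+02] F [-0.4 -0.  -0.5] | d [-0.0327 -0.2727  0.0018] turn -0.11
```

pendant(steps="-0.005,-0.035,0,-0.1,0;-0.01,-0.07,0,-0.1,0;-0.015,-0.105,0,-0.1,0;-0.02,-0.14,0,-0.1,0;-0.025,-0.175,0,-0.1,0", lines="2,4")

```text
ee_pos: [0.5799, 0.127, 0.1749]
tcp_rot: [-180.0, -0.0, 178.4]
wrist_force: [0.6, -0.6, -0.1]
```

pendant(steps="-0.004,-0.035,0,0,0;-0.0077,-0.07,0,0,0;-0.0077,-0.09,0,0,0;-0.0077,-0.0977,0,0,0;-0.0077,-0.0977,0,0,0", lines="2,4")

```text
ee_pos: [0.5852, 0.0291, 0.175]
tcp_rot: [-180.0, -0.0, 178.3]
wrist_force: [-0.8, -0.7, -0.1]
```

pendant(steps="0,0,0.03,0,0;0,0,0.06,0,0;0,0,0.08,0,0;0,0,0.09,0,0;0,0,0.093,0,0", lines="2,4")

```text
ee_pos: [0.5842, 0.0318, 0.08]
tcp_rot: [-180.0, -0.2, 178.5]
wrist_force: [-0.2, 0.1, -0.2]
```

pendant(steps="0,0,0.001,0,0;0,0,0.002,0,0;0,0,0.003,0,0;0,0,0.004,0,0;0,0,0.005,0,0", lines="2,4")

```text
ee_pos: [0.5857, 0.0307, 0.0779]
tcp_rot: [180.0, 0.1, 178.5]
wrist_force: [-0.6, 0.8, -0.7]
```

```bash
python3 to.py 0.5844 0.037 0.0746 178.4
```

```text
t 22.18 p [0.5857 0.0307 0.0779] [1.7999e+02 8.0000e-02 1.7851e+02] F [-0.6  0.8 -0.7] | d [0.0015 0.0063 0.0033] turn 0.11
```

pendant(steps="0,0.001,0.001,0,0;0,0.002,0.002,0,0;0,0.003,0.0025,0,0;0,0.004,0.003,0,0;0,0.005,0.003,0,0", lines="2,4")

```text
ee_pos: [0.5853, 0.0357, 0.0738]
tcp_rot: [-180.0, -0.0, 178.5]
wrist_force: [0.3, 0.3, -0.4]
```

pendant(steps="0,0.0005,0,0,0;0,0.001,0,0,0;0,0.0013,0,0,0;0,0.0013,0,0,0", lines="2,4")

```text
ee_pos: [0.5854, 0.037, 0.074]
tcp_rot: [180.0, 0.0, 178.5]
wrist_force: [-0.4, 0.3, -0.0]
```

pendant(steps="0.004,0,0,0,0;0.009,0,0,0,0;0.014,0,0,0,0;0.018,0,0,0,0;0.018,0,0,0,0", lines="2,4")

```text
ee_pos: [0.5665, 0.0374, 0.0741]
tcp_rot: [-180.0, -0.0, 178.5]
wrist_force: [0.0, 0.7, -0.3]
```

pendant(steps="0.001,0,0,0,0;0.002,0,0,0,0;0.003,0,0,0,0;0.004,0,0,0,0", lines="2,4")

```text
ee_pos: [0.5634, 0.0375, 0.074]
tcp_rot: [180.0, -0.0, 178.5]
wrist_force: [0.1, 0.0, -0.3]
```

pendant(steps="0.001,0,0,0,0;0.002,0,0,0,0;0.003,0,0,0,0;0.004,0,0,0,0", lines="2,4")

```text
ee_pos: [0.5593, 0.0376, 0.074]
tcp_rot: [-180.0, -0.0, 178.5]
wrist_force: [-0.4, 0.8, -0.2]
```

pendant(steps="0.001,0,0,0,0;0.002,0,0,0,0;0.003,0,0,0,0;0.004,0,0,0,0;0.005,0,0,0,0", lines="2,4")

```text
ee_pos: [0.5543, 0.0377, 0.074]
tcp_rot: [-180.0, 0.0, 178.5]
wrist_force: [0.0, 0.1, -1.3]
```

pendant(steps="0.001,0,0,0,0;0.002,0,0,0,0;0.003,0,0,0,0;0.004,0,0,0,0;0.005,0,0,0,0", lines="2,4")

```text
ee_pos: [0.5493, 0.0379, 0.074]
tcp_rot: [180.0, -0.0, 178.5]
wrist_force: [-0.3, -0.4, -1.5]
```

pendant(steps="0.001,0,0,0,0;0.002,0,0,0,0;0.003,0,0,0,0;0.004,0,0,0,0;0.005,0,0,0,0", lines="2,4")

```text
ee_pos: [0.5443, 0.038, 0.074]
tcp_rot: [-180.0, -0.0, 178.5]
wrist_force: [-0.1, -0.1, -0.2]
```

pendant(steps="0.002,0,0,0,0;0.004,0,0,0,0;0.006,0,0,0,0;0.008,0,0,0,0;0.01,0,0,0,0", lines="2,4")

```text
ee_pos: [0.5342, 0.0383, 0.074]
tcp_rot: [-180.0, 0.0, 178.5]
wrist_force: [-0.5, -0.5, -0.2]
```

pendant(steps="0.003,0,0,0,0;0.006,0,0,0,0;0.009,0,0,0,0;0.012,0,0,0,0;0.016,0,0,0,0", lines="2,4")

```text
ee_pos: [0.5181, 0.0387, 0.074]
tcp_rot: [-180.0, 0.0, 178.5]
wrist_force: [-0.2, 0.3, -0.6]
```

pendant(steps="0,-0.0005,0,0,0;0,-0.001,0,0,0;0,-0.001,0,0,0", lines="2,4")

```text
ee_pos: [0.5184, 0.0378, 0.074]
tcp_rot: [180.0, 0.0, 178.5]
wrist_force: [-1.1, 1.5, -0.1]
```

pendant(steps="0,-0.0005,0,0,0;0,-0.0005,0,0,0", lines="2,4")

```text
ee_pos: [0.5184, 0.0376, 0.074]
tcp_rot: [179.9, -0.0, 178.5]
wrist_force: [-0.9, 4.7, 1.1]
```

pendant(steps="0,-0.0005,0,0,0;0,-0.0005,0,0,0", lines="2,4")

```text
ee_pos: [0.5184, 0.0375, 0.0741]
tcp_rot: [179.9, -0.0, 178.5]
wrist_force: [-1.4, 6.8, 0.9]
```

Strip_a slides in freely with about 1.6 mm of play, so it is the snug one. I centre it, lower it and let go.

pendant(steps="0,0.001,0,0,0;0,0.0022,0.0005,0,0;0,0.0022,0.001,0,0;0,0.0022,0.001,0,0", lines="2,4")

```text
ee_pos: [0.5187, 0.0386, 0.0735]
tcp_rot: [-180.0, 0.0, 178.5]
wrist_force: [-2.6, 0.1, 5.4]
```

pendant(steps="0,0,0,0,0.03;0,0,0,0,0.03;0,0,0,0,0.03;0,0,0,0,0.03", lines="2,6")

```text
ee_pos: [0.5184, 0.0388, 0.0728]
tcp_rot: [-180.0, -0.0, 178.5]
wrist_force: [-0.1, -0.7, 0.0]
opening: 0.0302
grasp_force: 0.0
```

pendant(steps="0,0,-0.02,0,0.03;0,0,-0.05,0,0.03;0,0,-0.085,0,0.03;0,0,-0.1,0,0.03", lines="2,4")

```text
ee_pos: [0.5193, 0.0389, 0.1771]
tcp_rot: [180.0, 0.2, 178.5]
wrist_force: [0.8, -0.4, 0.6]
```

pendant(steps="0.02,-0.03,0,0,0.03;0.04,-0.065,0,0,0.03;0.04,-0.1,0,0,0.03;0.04,-0.13,0,0,0.03;0.03,-0.15,0,0,0.03", lines="2,4")

```text
ee_pos: [0.4833, -0.1126, 0.1735]
tcp_rot: [-180.0, 0.0, 178.4]
wrist_force: [0.5, 0.1, -0.3]
```

```bash
python3 to.py 0.4903 -0.1076 0.0595 178.4
```

Run:
```python
from h import *
im=bot.camera("top");im2=bot.camera("scene")
a=cv2.resize(im[175:275,250:350],None,fx=4,fy=4,interpolation=cv2.INTER_CUBIC);b=im2[140:240,295:395]
cv2.imwrite("pics/g4.png",np.hstack([a,cv2.resize(b,None,fx=4,fy=4,interpolation=cv2.INTER_CUBIC)]))
```

```text
t 28.1 p [ 0.4833 -0.1126  0.1735] [-1.7996e+02  3.0000e-02  1.7844e+02] F [ 0.5  0.1 -0.3] | d [-0.0068  0.0053  0.114 ] turn 0.04
```

View pics/g4.png

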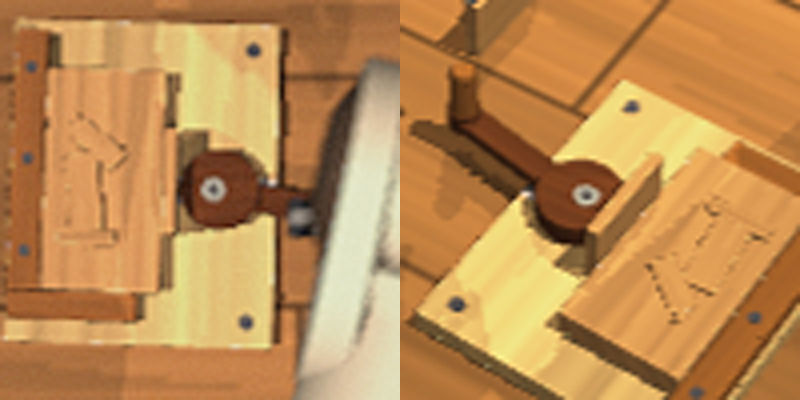

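Strip_a stands upright in the gap between cam and blank, let go, with the lever still open (knob at crop (462,85)). Next I use the open fingers as a fork over the knob, turned so the closing line is tangential.

pendant(steps="-0.007,0.005,0,7,0.034;-0.007,0.005,0,14,0.034;-0.007,0.005,0,21,0.034;-0.007,0.005,0,28,0.034;-0.007,0.005,0,35,0.034", lines="2,4")

```text
ee_pos: [0.4916, -0.1049, 0.1728]
tcp_rot: [-180.0, -0.0, 143.2]
wrist_force: [-0.2, -0.4, 0.8]
```

pendant(steps="0,0,0,7,0.034;0,0,0,14,0.034;0,0,0,21,0.034;0,0,0,28,0.034;0,0,0,35,0.034", lines="2,4")

```text
ee_pos: [0.4916, -0.1049, 0.1729]
tcp_rot: [-180.0, -0.0, 108.2]
wrist_force: [-0.2, -0.8, 0.2]
```

pendant(steps="0,0,0,7,0.034;0,0,0,14,0.034;0,0,0,21,0.034;0,0,0,28,0.034;0,0,0,29.4,0.034", lines="2,4")

```text
ee_pos: [0.4916, -0.1049, 0.1729]
tcp_rot: [-180.0, -0.0, 78.8]
wrist_force: [0.8, -0.4, -0.3]
```

```bash
python3 to.py 0.4903 -0.1076 0.070 79.1
```

```text
t 29.45 p [ 0.4916 -0.1049  0.1729] [-179.98   -0.     78.82] F [ 0.8 -0.4 -0.3] | d [-0.0029 -0.0007  0.1029] turn -0.28
```

pendant(steps="-0.003,-0.0007,0.03,0,0.034;-0.003,-0.0007,0.055,0,0.034;-0.003,-0.0007,0.075,0,0.034;-0.003,-0.0007,0.085,0,0.034;-0.003,-0.0007,0.09,0,0.034", lines="2,4")

```text
ee_pos: [0.4896, -0.1078, 0.0815]
tcp_rot: [-179.9, -0.0, 79.2]
wrist_force: [-0.9, 0.1, 0.3]
```

pendant(steps="0,0,0.002,0,0.034;0,0,0.006,0,0.034;0,0,0.01,0,0.034;0,0,0.013,0,0.034;0,0,0.013,0,0.034")

```text
time: 30.28
ee_pos: [0.4904, -0.1083, 0.0699]
tcp_rot: [-180.0, 0.0, 79.1]
wrist_force: [0.1, -0.7, 0.9]
opening: 0.0339
grasp_force: 0.0
```

Create arc.py:
```python
# where the lever's arc lies from the present pose: knob centre at theta, fork TCP ahead by a
import sys
from to import *
def goal(th,a=0.007):
    f=np.radians(-106.65)+th;P=np.array([.5125,.006])
    k=P+.115*np.array([np.cos(f),np.sin(f)])+a*np.array([-np.sin(f),np.cos(f)])
    yaw=(np.degrees(f)+180+180)%360-180
    d=r.inv().apply(np.append(k,p[2])-p); print("th",th,d.round(4),"turn",round(-(yaw-o["tcp_rot"][2]),1))
t=np.array([np.cos(np.radians(o["tcp_rot"][2]-90)),np.sin(np.radians(o["tcp_rot"][2]-90))])
print(p.round(4),"tangential reaction",(r.inv().apply(o["wrist_force"])).round(2))
for s in sys.argv[1:]: goal(float(s))
```

```bash
python3 arc.py 0.1 0.2 0.3 0.4 0.5 0.6 0.7
```

```text
t 30.28 p [ 0.4904 -0.1083  0.0699] [-180.      0.     79.12] F [ 0.1 -0.7  0.9] | d [ 0.2291 -0.4416 -0.2301] turn 78.72
[ 0.4904 -0.1083  0.0699] tangential reaction [-0.71  0.25 -0.85]
th 0.1 [ 0.0014  0.007  -0.    ] turn 0.0
th 0.2 [ 0.0027  0.0185 -0.    ] turn -5.7
th 0.3 [ 0.0051  0.0298 -0.    ] turn -11.4
th 0.4 [ 0.0086  0.0407 -0.    ] turn -17.1
th 0.5 [ 0.0132  0.0513 -0.    ] turn -22.9
th 0.6 [ 0.0188  0.0613 -0.    ] turn -28.6
th 0.7 [ 0.0254  0.0708 -0.    ] turn -34.3
```

pendant(steps="0.0014,0.007,0,0,0.034;0.0027,0.0185,0,-5.7,0.034;0.0051,0.0298,0,-11.4,0.034;0.0086,0.0407,0,-17.1,0.034;0.0132,0.0513,0,-22.9,0.034", lines="2,4")

```text
ee_pos: [0.5442, -0.1051, 0.0703]
tcp_rot: [180.0, 0.0, 102.3]
wrist_force: [-1.4, 0.9, 0.2]
```

```bash
python3 arc.py 0.5 0.55 0.6 0.65 0.7 0.75 0.8 | tail -8
```

```text
[ 0.5442 -0.1051  0.0703] tangential reaction [ 1.16 -1.14 -0.25]
th 0.5 [ 0.0003 -0.0009 -0.    ] turn 0.3
th 0.55 [0.0008 0.0048 0.    ] turn -2.6
th 0.6 [0.0015 0.0105 0.    ] turn -5.4
th 0.65 [0.0026 0.0162 0.    ] turn -8.3
th 0.7 [0.0039 0.0218 0.    ] turn -11.2
th 0.75 [0.0055 0.0273 0.    ] turn -14.0
th 0.8 [0.0074 0.0328 0.    ] turn -16.9
```

pendant(steps="0.0008,0.0048,0,-2.6,0.034;0.0015,0.0105,0,-5.4,0.034;0.0026,0.0162,0,-8.3,0.034;0.003,0.018,0,-9.3,0.034;0.003,0.018,0,-9.3,0.034", lines="2,4")

```text
ee_pos: [0.5609, -0.0983, 0.0701]
tcp_rot: [180.0, 0.0, 111.3]
wrist_force: [0.0, -0.1, -0.1]
```

```bash
python3 arc.py 0.65 0.7 0.75 0.8 0.85 0.9| tail -7
```

```text
[ 0.5609 -0.0983  0.0701] tangential reaction [-0.13 -0.01  0.14]
th 0.65 [-0.0004 -0.0017 -0.    ] turn 0.7
th 0.7 [0.0001 0.0041 0.    ] turn -2.1
th 0.75 [0.0008 0.0098 0.    ] turn -5.0
th 0.8 [0.0018 0.0155 0.    ] turn -7.9
th 0.85 [0.003  0.0211 0.    ] turn -10.7
th 0.9 [0.0046 0.0266 0.    ] turn -13.6
```

pendant(steps="0,0.002,0,-1,0.034;0.0001,0.004,0,-2,0.034;0.0003,0.006,0,-3,0.034", lines="2,4")

```text
ee_pos: [0.5657, -0.0958, 0.07]
tcp_rot: [-180.0, -0.0, 114.4]
wrist_force: [-0.7, -0.1, -0.4]
```

```bash
python3 arc.py|tail -1
```

```text
[ 0.5657 -0.0958  0.07  ] tangential reaction [ 0.23 -0.7   0.39]
```

pendant(steps="0,0.002,0,-1,0.034;0.0001,0.004,0,-2,0.034;0.0003,0.006,0,-3,0.034", lines="2,4")

```text
ee_pos: [0.5712, -0.0931, 0.07]
tcp_rot: [-180.0, -0.0, 117.4]
wrist_force: [-1.0, 0.2, 0.1]
```

```bash
python3 arc.py 0.75 0.8 0.85 0.9 0.95 1| tail -7
```

```text
[ 0.5712 -0.0931  0.07  ] tangential reaction [ 0.62 -0.84 -0.14]
th 0.75 [-0.0002 -0.0017  0.    ] turn 1.1
th 0.8 [ 0.0002  0.0041 -0.    ] turn -1.8
th 0.85 [ 0.0009  0.0098 -0.    ] turn -4.6
th 0.9 [ 0.0019  0.0155 -0.    ] turn -7.5
th 0.95 [ 0.0031  0.0211 -0.    ] turn -10.4
th 1.0 [ 0.0046  0.0266 -0.    ] turn -13.2
```

pendant(steps="0.0001,0.002,0,-1,0.034;0.0002,0.004,0,-2,0.034;0.0004,0.006,0,-3,0.034", lines="2,2")

```text
ee_pos: [0.5764, -0.09, 0.07]
```

```bash
python3 arc.py|tail -1
```

```text
[ 0.5764 -0.09    0.07  ] tangential reaction [ 0.57 -0.5  -0.47]
```

pendant(steps="0.0001,0.0015,0,-0.8,0.034;0.0002,0.003,0,-1.5,0.034", lines="2,2")

```text
ee_pos: [0.5789, -0.0883, 0.07]
```

```bash
python3 arc.py|tail -1
```

```text
[ 0.5789 -0.0883  0.07  ] tangential reaction [ 0.68 -2.32  0.15]
```

pendant(steps="0.0001,0.0015,0,-0.8,0.034;0.0002,0.003,0,-1.5,0.034", lines="2,2")

```text
ee_pos: [0.5813, -0.0865, 0.07]
```

```bash
python3 arc.py 0.8 0.85 0.9 0.95 1| tail -6
```

```text
[ 0.5813 -0.0865  0.07  ] tangential reaction [ 0.48 -1.52  0.06]
th 0.8 [-0.0001 -0.008   0.    ] turn 4.2
th 0.85 [-0.     -0.0022  0.    ] turn 1.3
th 0.9 [ 0.0003  0.0036 -0.    ] turn -1.5
th 0.95 [ 0.001   0.0093 -0.    ] turn -4.4
th 1.0 [ 0.0019  0.015  -0.    ] turn -7.3
```

pendant(steps="0.0001,0.001,0,-0.5,0.034;0.0002,0.002,0,-1,0.034", lines="2,2")

```text
ee_pos: [0.5829, -0.0853, 0.07]
```

```bash
python3 arc.py|tail -1
```

```text
[ 0.5829 -0.0853  0.07  ] tangential reaction [-0.29 -1.84  0.28]
```

pendant(steps="0.0001,0.001,0,-0.5,0.034;0.0002,0.002,0,-1,0.034", lines="2,2")

```text
ee_pos: [0.5844, -0.0841, 0.07]
```

```bash
python3 arc.py|tail -1
```

```text
[ 0.5844 -0.0841  0.07  ] tangential reaction [-0.61 -1.8  -0.67]
```

pendant(steps="0.0001,0.001,0,-0.5,0.034;0.0002,0.002,0,-1,0.034", lines="2,2")

```text
ee_pos: [0.5859, -0.0828, 0.07]
```

```bash
python3 arc.py|tail -1
```

```text
[ 0.5859 -0.0828  0.07  ] tangential reaction [-1.01 -0.9  -0.28]
```

pendant(steps="0.0001,0.001,0,-0.5,0.034;0.0002,0.002,0,-1,0.034", lines="2,2")

```text
ee_pos: [0.5874, -0.0814, 0.07]
```

```bash
python3 arc.py|tail -1
```

```text
[ 0.5874 -0.0814  0.07  ] tangential reaction [-0.99 -1.25  0.3 ]
```

pendant(steps="0.0001,0.001,0,-0.5,0.034;0.0002,0.002,0,-1,0.034", lines="2,2")

```text
ee_pos: [0.5889, -0.08, 0.07]
```

```bash
python3 arc.py|tail -1
```

```text
[ 0.5889 -0.08    0.07  ] tangential reaction [-0.62 -0.63  0.16]
```

pendant(steps="0.0001,0.001,0,-0.5,0.034;0.0002,0.002,0,-1,0.034", lines="2,2")

```text
ee_pos: [0.5903, -0.0786, 0.07]
```

```bash
python3 arc.py 0.9 0.95 1 1.1|tail -5
```

```text
[ 0.5903 -0.0786  0.07  ] tangential reaction [-0.77 -1.27 -0.72]
th 0.9 [-0.0005 -0.0084 -0.    ] turn 4.4
th 0.95 [-0.0004 -0.0027 -0.    ] turn 1.6
th 1.0 [-0.0001  0.0031  0.    ] turn -1.3
th 1.1 [0.0014 0.0145 0.    ] turn -7.0
```

pendant(steps="0.0001,0.001,0,-0.5,0.034;0.0002,0.0025,0,-1.2,0.034", lines="2,2")

```text
ee_pos: [0.592, -0.0769, 0.07]
```

```bash
python3 arc.py|tail -1
```

```text
[ 0.592  -0.0769  0.07  ] tangential reaction [-2.13 -2.39 -0.6 ]
```

pendant(steps="0.0001,0.001,0,-0.5,0.034;0.0002,0.0025,0,-1.2,0.034", lines="2,2")

```text
ee_pos: [0.5938, -0.0753, 0.07]
```

```bash
python3 arc.py|tail -1
```

```text
[ 0.5938 -0.0753  0.07  ] tangential reaction [-1.98 -3.33  0.24]
```

pendant(steps="0.0001,0.001,0,-0.5,0.034;0.0002,0.0025,0,-1.2,0.034", lines="2,2")

```text
ee_pos: [0.5955, -0.0736, 0.07]
```

```bash
python3 arc.py 1 1.1|tail -3
```

```text
[ 0.5955 -0.0736  0.07  ] tangential reaction [-2.94 -5.34  0.1 ]
th 1.0 [-0.0004 -0.0041  0.    ] turn 2.3
th 1.1 [ 0.0004  0.0074 -0.    ] turn -3.4
```

pendant(steps="0.0001,0.001,0,-0.5,0.034;0.0002,0.002,0,-1,0.034", lines="2,2")

```text
ee_pos: [0.5967, -0.0722, 0.07]
```

```bash
python3 arc.py|tail -1
```

```text
[ 0.5967 -0.0722  0.07  ] tangential reaction [-3.38 -6.63 -0.62]
```

pendant(steps="0,0,0,0,0.034;0,0,0,0,0.034", lines="2,2")

```text
ee_pos: [0.5968, -0.0722, 0.07]
```

```bash
python3 arc.py 1.0 1.1|tail -3
```

```text
[ 0.5968 -0.0722  0.07  ] tangential reaction [-3.27 -4.51 -0.59]
th 1.0 [-0.0004 -0.0061  0.    ] turn 3.3
th 1.1 [ 0.0002  0.0054 -0.    ] turn -2.4
```

pendant(steps="0.0001,0.001,0,-0.5,0.034;0.0001,0.0015,0,-0.7,0.034", lines="2,2")

```text
ee_pos: [0.5977, -0.0713, 0.0699]
```

```bash
python3 arc.py|tail -1
```

```text
[ 0.5977 -0.0713  0.0699] tangential reaction [-2.72 -5.23 -1.22]
```

pendant(steps="0,-0.002,0,0,0.034;0,-0.004,0,0,0.034;0,-0.007,0,0,0.034;0,-0.0075,0,0,0.034;0,-0.0075,0,0,0.034")

```text
time: 34.62
ee_pos: [0.5924, -0.0759, 0.07]
tcp_rot: [180.0, -0.0, 134.6]
wrist_force: [0.2, 0.3, 0.1]
opening: 0.0339
grasp_force: 0.0
```

pendant(steps="0,0,-0.02,0,0.034;0,0,-0.05,0,0.034;0,0,-0.085,0,0.034;0,0,-0.12,0,0.034;0,0,-0.12,0,0.034")

```text
time: 35.03
ee_pos: [0.5945, -0.076, 0.1977]
tcp_rot: [179.6, 0.4, 134.6]
wrist_force: [0.7, -0.4, 1.0]
opening: 0.0341
grasp_force: 0.0
```

pendant(steps="0,-0.035,0,0,0.034;0,-0.07,0,0,0.034;0,-0.105,0,0,0.034;0,-0.14,0,0,0.034;0,-0.14,0,0,0.034")

```text
time: 35.45
ee_pos: [0.4897, -0.1771, 0.1904]
tcp_rot: [-179.9, 0.0, 134.4]
wrist_force: [-0.7, 0.1, 0.8]
opening: 0.0337
grasp_force: 0.0
```

Run:
```python
from h import *
im=bot.camera("top");im2=bot.camera("scene")
a=cv2.resize(im[175:275,250:350],None,fx=4,fy=4,interpolation=cv2.INTER_CUBIC);b=im2[140:240,295:395]
cv2.imwrite("pics/g5.png",np.hstack([a,cv2.resize(b,None,fx=4,fy=4,interpolation=cv2.INTER_CUBIC)]))
```

```text
(no output)
```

View pics/g5.png

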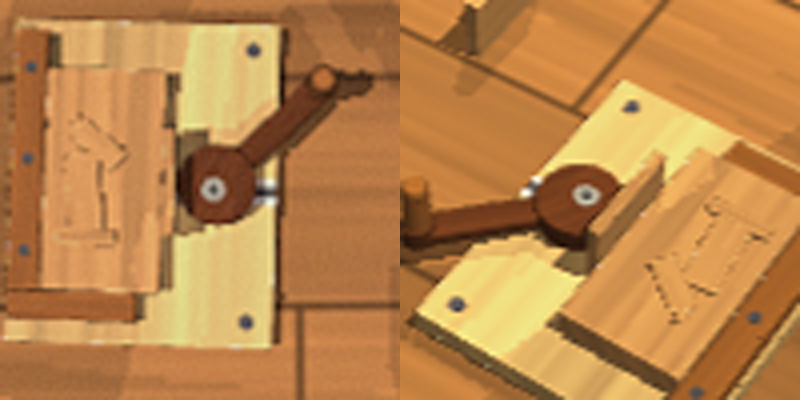

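The lever has swung to about 1.05 rad (knob at crop (322,80)) and stayed there. The strip is upright and pinched between cam and blank, the blank has not moved, and the robot is clear. I hand it in.

```bash
python3 -c "
from workcell import bot
print(bot.job_done())"
```

```text
the job is handed in; nothing more can be done
None
```

I handed the job in: strip_a (10 mm) stands in the gap with about 1.6 mm of play, the cam holds it at roughly 1.05 rad with an estimated 20–30 N judging by the push on the knob, strip_b (13 mm) was too thick and now stands on the bench, and no verdict was printed.

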